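# Zero a jeweller's rolling mill by feel and open it two turns

### The arm

A 7-joint arm with a two-finger parallel gripper is mounted at the origin on the work surface. World frame = base frame: x ahead of the robot, y to its left, z up, the work surface at z = 0. Lengths are in m, angles in rad, forces in N, time in s.
With the tool pointing down it reaches from about 0.35 to 0.9 m from the base axis. Payload 19.9 kg.
Tool frame: the origin (TCP) lies midway between the tips of the shut fingers; the grasp point (between the pads) lies ctrl.pinch_z behind it (ctrl.pinch_z is the distance from the TCP to the grasp point, in m); z points along the fingers, y is the line along which they close (so a half turn about z gives the same grasp; the last joint's range is limited). The gripper opens to 94 mm and grips with 3 to 60 N. Pads are 16 mm wide; open, the fingers measure 119 mm over their backs; the gripper's body (75 mm by 177 mm) begins 78 mm behind the grasp point.
Start: joints at [-1.177, 0.417, -0.01, 1.614, 0.005, 1.111, -0.053], TCP at [0.264, 0.567, 0.205] pointing down, gripper open.
Joint ranges: [-2.81, 2.81], [-0.39, 2.02], [-1.27, 1.25], [0.06, 2.57], [-1.19, 4.33], [0.19, 2], [-2.82, 2.82]. Speed limits (rad/s): [1.89, 1.89, 2.39, 2.39, 3.01, 3.01, 3.01].

### API

Orientations are given as a 3x3 rotation matrix whose columns are the frame's x, y, z axes.
In Python, from workcell import ctrl gives the robot as it stands.
- The arm moves only by the shell command python3 -m inch 'ROWS' [FORCE]. ROWS is rows parted by semicolons, their numbers by spaces, 1 to 12 of them, each of 7 numbers: the finger opening in m, then dx, dy, dz in m, then a rotation vector rx, ry, rz in rad; each row is the pose to reach, as a shift and turn from the pose commanded when the command began, along the tool's axes at that moment; what a row does not reach only later rows make up. A row lasts 1/12 s, in which the tool goes at most 0.0417 m and 0.125 rad, less where a joint would pass 70% of its speed; a pose out of reach is approached as far as the arm can. The fingers move at their own pace and stop on an object; FORCE is the grip in N (left out, the last holds). Time passes only in rows, so rows that do not move let the fingers close. It prints the time, the measured TCP pose, the force, the opening and the grip force at its end.
- ctrl.observe(): the state, without advancing time (a new reading comes with each control period).
- ctrl.get_image(name): name is "side" or "top"; returns a dict with "img" (400x640x3 uint8, red, green, blue), "K" (3x3 intrinsics, pixels), "D" ([k1, k2, p1, p2, k3] as OpenCV has them; the pictures are not rectified), "R" (3x3) and "t" (3): a world point X has camera coordinates R X + t. Camera axes: x right, y down, z forward; pixel columns grow to the right and rows downward; lengths in m; the calibration is good to about 2 mm. A picture is of the moment at which its call begins. There is no depth.
- ctrl.sign_off(): hands the job in; it is judged then, once.
Trained networks look in the newest picture that a camera, given by its name, has taken for a name from the list of things; names that differ only in an ending like _2 or _b are one class to them, and where a whole thing is asked for, a point or a joint stands for the part that bears it (a point fixed in the world has none). Each returns a list of dicts, best first, with "confidence" (0 to 1); they miss things now and then, are a little off and sometimes report something else, mostly with a low value. They report only what shows in the picture. A call takes as long as a camera call.
- ctrl.look_for(target, camera): "location" ([column, row] in pixels, amid what is visible of it).
The state is a dict: "t": time; "joint_positions": joint angles; "qvel": joint speeds; "tau": joint torques, N m; "tcp_pos": TCP position; "tool_rot": TCP orientation; "force": force on the tool from outside, world axes, zero at the start; "wrist_torque": the same for the moment, N m; "grip_width": finger opening in m; "grasp_force": force on a finger pad.
Only numpy, scipy, OpenCV 4.12 (cv2) and the standard library are available. Lean on these libraries where they do the work, as an engineer would, in place of code of your own. Each camera call takes 0.05 s, during which the arm holds its last target. There are 200 camera calls.

### The job

Set the roll gap on the small green rolling mill with the red-handled crank on its top: wind it clockwise (seen from above) until you feel the rolls just touch, gently so they are not forced together, and from that touch open it by exactly two full turns anticlockwise. Then let go of the crank; leave the tools lying around the mill where they are.

Things in the scene. Friction and masses are not known exactly. Their poses are not given: they have to be found in the camera images.
- mill: Bench rolling mill, fixed: green frame 80 x 165 mm on a dark steel base 130 x 190 mm, frame top 192 mm above the bench. Origin: centre of the base's underside; z up, y along the rolls. The top crank's vertical axis passes through the origin. A horizontal crank with a wooden handle at the frame's -y side, out to y = -165 mm, below 80 mm height, is the roll drive: fixed, not used.
- crank_axis (a point): Fixed point on the top crank's vertical axis, 250 mm above the bench (level of the red handle's middle). Free turning takes about 2 N at the handle; the screw stays where it is left. Once the rolls touch the screw stops dead and only the sprung arm gives: 6 to 10 N at the handle is a firm, safe touch, over about 20 N forces the rolls and damages them.
- hub: Brass hub of the crank, 30 mm across, on the axis (origin 196 mm above the bench, z up). Clamped on the screw at an arbitrary angle, so its direction when the rolls touch differs each time; at the start the rolls are open by 0.3 to 0.9 of a turn. Anticlockwise from above opens them, 1 mm a turn.
- crank: Steel crank arm on the hub, top 214 mm above the bench; origin on the axis, x axis along the arm to the handle (radius 65 mm), z up. Unloaded its x axis is that of the hub; it is sprung against the hub, 8 N m/rad: at the handle 1.9 N for each mm of path (20 N or 0.165 rad is too much, either way).
- handle (a point): Middle of the crank's upright red grip: a round sleeve, 22 mm diameter, 216 to 276 mm above the bench, spinning freely on its pin; this point is on its axis at 250 mm height, 65 mm from the crank's axis. Nothing else near is above 218 mm: hold it from above at any yaw and lead it round with the gripper's yaw unchanged. The point's own axes spin with the sleeve.
- upper_roll: Upper steel roll (48 mm diameter, 98 mm long) inside the frame; origin at its centre, about 113 mm above the bench when the rolls touch. It rises 1 mm per anticlockwise turn of the crank, so its reading is too coarse to count turns or to find the touch.
- red_pliers: Bystander: pliers with red handles, 130 mm long, lying near the mill; origin on the bench under the handles' front end.
- blue_pliers: Bystander: pliers with blue handles, 130 mm long, on the bench; origin under the handles' front end.
- wax_dish: Bystander: small yellow dish, 64 mm across, 16 mm high, near the mill; origin at the centre of its underside.
- brush: Bystander: bench brush, 150 x 45 x 35 mm, near the mill; origin at the centre of its underside.
- ring_stick: Bystander: ring stick with wooden handle, 265 mm long, 22 mm high; origin on the bench near its middle.
- ring_box: Bystander: red box 55 x 55 x 40 mm; origin at the centre of its underside.
- hammer: Bystander: small hammer lying flat; origin on the bench.

How it is judged:
By the outcome, as a careful person would: the job done as asked, in the order asked, and still so for the second after the job is handed in, with the robot touching nothing.
It also fails if it takes over 72 s, if anything falls off the work surface, if the arm or the gripper's body presses on something with over 40 N, if the wrist force passes 120 N, or if a joint passes its speed limit or range.

## Working session

There is one attempt and no reset: what is moved stays moved. The work goes in short steps, Python scripts to look and compute and a shell command to move; the robot and the scene stay as the last step left them, time stands still between calls to the robot, and variables do not carry over. Pictures are saved under pics/ and viewed, at most 10 in all, crops included, and the job is handed in when it is done.

```bash
mkdir -p pics; cat > h.py <<'E'
import numpy as np, cv2
from workcell import ctrl
def tri(obs):
    # obs: list of (imgdict, px)
    A=[];b=[]
    for d,p in obs:
        u=cv2.undistortPoints(np.array([[p]],float),np.array(d["K"]),np.array(d["D"]))[0,0]
        R=np.array(d["R"]);t=np.array(d["t"])
        for k in (0,1):
            A.append(R[k]-u[k]*R[2]); b.append(u[k]*t[2]-t[k])
    return np.linalg.lstsq(np.array(A),np.array(b),rcond=None)
def onz(d,p,z):
    u=cv2.undistortPoints(np.array([[p]],float),np.array(d["K"]),np.array(d["D"]))[0,0]
    R=np.array(d["R"]);t=np.array(d["t"])
    v=R.T@np.array([u[0],u[1],1]);c=-R.T@t
    return c+v*(z-c[2])/v[2]
E
python3 - <<'E'
from h import *
I={}
for c in("side","top"):
    d=ctrl.get_image(c);I[c]=d
    cv2.imwrite(f"pics/{c}0.png",d["img"][:,:,::-1])
    for n in("handle","hub","crank","mill","upper_roll"):
        print(c,n,[(np.round(r["location"]),round(r["confidence"],2)) for r in ctrl.look_for(n,c)[:3]])
    print(c,-np.array(d["R"]).T@d["t"])
o=ctrl.observe();print(o["t"],o["tcp_pos"],o["tool_rot"],o["force"],ctrl.pinch_z)
E
```

```text
side handle []
side hub [(array([193., 279.]), 0.5)]
side crank []
side mill [(array([291., 246.]), 0.71), (array([187., 281.]), 0.36)]
side upper_roll []
side [-0.31050037  0.91327442  1.18828123]
top handle [(array([298., 187.]), 0.49), (array([302., 171.]), 0.21)]
top hub [(array([293., 175.]), 0.52)]
top crank [(array([298., 179.]), 0.46)]
top mill [(array([300., 172.]), 0.59), (array([299., 182.]), 0.55)]
top upper_roll [(array([302., 171.]), 0.46)]
top [ 0.38044872 -0.01778959  1.40826612]
0.6 [0.26381691 0.56656479 0.20541287] [[-9.06528199e-01  4.22145265e-01 -1.97813773e-05]
 [ 4.22145265e-01  9.06528193e-01 -1.00293185e-04]
 [-2.44059170e-05 -9.92692152e-05 -9.99999995e-01]] [-0.5090284  -0.19835523 -0.47984819] 0.0188
```

View pics/side0.png

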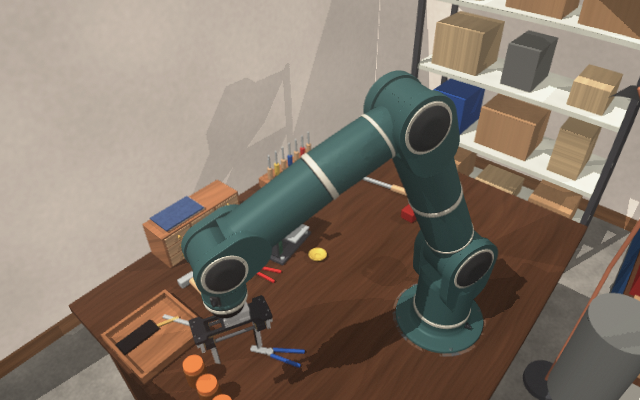

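View pics/top0.png

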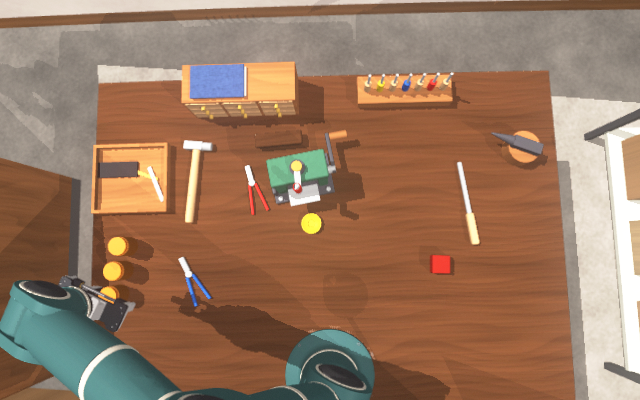

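The side view is blocked by the arm, which hides the mill. In the top view the mill is at about (300,178), with the brass hub at (296,167) and the red handle at (298,188) pointing towards the robot. I'll zoom in and estimate positions.

```bash
python3 - <<'E'
from h import *
d=ctrl.get_image("top");im=d["img"]
cv2.imwrite("pics/topz.png",cv2.resize(im[140:220,250:350,::-1],None,fx=7,fy=7,interpolation=cv2.INTER_CUBIC))
h=cv2.cvtColor(im,cv2.COLOR_RGB2HSV);s=h[140:220,275:350].astype(int)
m=((s[...,0]<8)|(s[...,0]>172))&(s[...,1]>150)&(s[...,2]>100)
y,x=np.nonzero(m);print(len(x),x.mean()+275,y.mean()+140,x.min()+275,x.max()+275,y.min()+140,y.max()+140)
print(onz(d,(296,167),.214),onz(d,(298,188),.276),onz(d,(x.mean()+275,y.mean()+140),.27))
E
```

```text
29 297.6896551724138 189.10344827586206 293 301 184 192
[0.60446495 0.07291527 0.214     ] [0.53799099 0.06393636 0.276     ] [0.53597376 0.06521804 0.27      ]
```

View pics/topz.png

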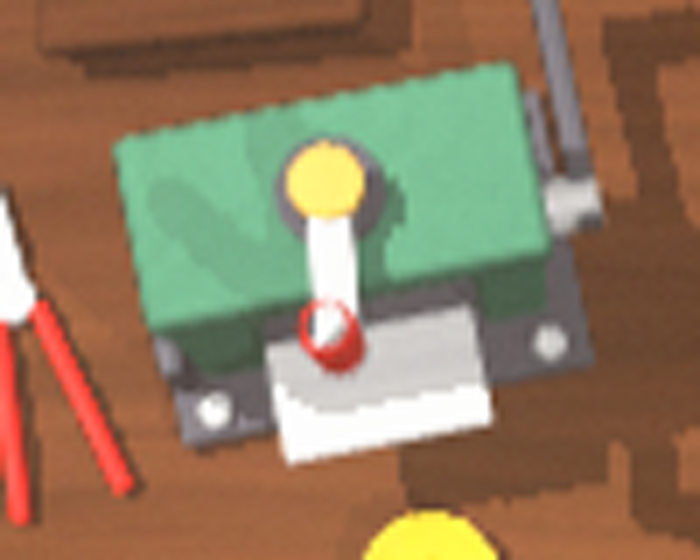

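The crop shows the hub centre at about (296.4,165.7) and the top of the handle at about (297.1,187.4) in full-image pixels. I'll move the arm off to the right, clear of the side view, and turn the tool so its x axis is world y and its y axis is world x.

```bash
python3 -m inch '0.094 0 0 -0.04 0 0 0; 0.094 -0.03 -0.02 -0.08 0 0 0.1; 0.094 -0.06 -0.045 -0.11 0 0 0.2; 0.094 -0.09 -0.07 -0.14 0 0 0.3; 0.094 -0.12 -0.094 -0.155 0 0 0.4; 0.094 -0.15 -0.118 -0.155 0 0 0.5; 0.094 -0.18 -0.141 -0.155 0 0 0.6; 0.094 -0.21 -0.165 -0.155 0 0 0.7; 0.094 -0.24 -0.188 -0.155 0 0 0.8; 0.094 -0.27 -0.212 -0.155 0 0 0.9; 0.094 -0.3 -0.235 -0.155 0 0 1.0; 0.094 -0.3236 -0.254 -0.155 0 0 1.135' 20
python3 - <<'E'
from h import *
o=ctrl.observe();print(o["tcp_pos"],np.round(o["tool_rot"],3).tolist(),np.round(o["joint_positions"],2))
E
```

```text
t: 1.65
tcp_pos: [0.4509, 0.1966, 0.3608]
tool_rot: [[-0.004, 1.0, 0.001], [1.0, 0.004, 0.0], [0.0, 0.001, -1.0]]
force: [1.1, 0.8, 0.5]
grip_width: 0.0937
grasp_force: 0.0
[0.45091656 0.19658271 0.36082727] [[-0.004, 1.0, 0.001], [1.0, 0.004, 0.0], [0.0, 0.001, -1.0]] [-0.82  0.06  0.37  1.72 -0.02  1.36 -0.45]
```

```bash
python3 -m inch '0.094 -0.04 0 0 0 0 0; 0.094 -0.08 0 0 0 0 0; 0.094 -0.12 0 0 0 0 0; 0.094 -0.16 0 0 0 0 0; 0.094 -0.2 0 0 0 0 0; 0.094 -0.24 0 0 0 0 0; 0.094 -0.28 0 0 0 0 0; 0.094 -0.32 -0.02 0 0 0 0; 0.094 -0.36 -0.03 0 0 0 0; 0.094 -0.4 -0.04 0 0 0 0; 0.094 -0.43 -0.05 0 0 0 0; 0.094 -0.44 -0.05 0 0 0 0'
python3 - <<'E'
from h import *
I={}
for c in("side","top"):
    d=ctrl.get_image(c);I[c]=d
    for n in("handle","hub","crank","mill"):
        print(c,n,[(np.round(r["location"],1),round(r["confidence"],2)) for r in ctrl.look_for(n,c)[:3]])
d=I["side"]
for z in(.216,.276):
    print(cv2.projectPoints(np.array([[.537,.065,z],[.603,.072,z]]),cv2.Rodrigues(np.array(d["R"]))[0],np.array(d["t"]),np.array(d["K"]),np.array(d["D"]))[0].reshape(-1,2))
cv2.imwrite("pics/sidez.png",cv2.resize(d["img"][190:270,250:350,::-1],None,fx=7,fy=7,interpolation=cv2.INTER_CUBIC))
E
```

```text
t: 2.65
tcp_pos: [0.4018, -0.2455, 0.3611]
tool_rot: [[-0.004, 1.0, 0.001], [1.0, 0.004, -0.0], [-0.0, 0.001, -1.0]]
force: [0.5, -1.1, -0.1]
grip_width: 0.0945
grasp_force: 0.0
side handle [(array([319. , 251.1]), 0.21)]
side hub [(array([289.1, 198.2]), 0.58)]
side crank [(array([290.5, 200.2]), 0.47)]
side mill [(array([279.2, 228.2]), 0.73)]
top handle [(array([310.3, 220.7]), 0.34)]
top hub [(array([294. , 172.9]), 0.82)]
top crank [(array([252.9, 188.8]), 0.59), (array([298. , 183.7]), 0.52)]
top mill [(array([299.7, 172.7]), 0.57), (array([310.8, 221.6]), 0.48)]
[[294.79616487 203.63673367]
 [279.01826756 196.77249725]]
[[293.93314934 189.20503974]
 [277.78905913 182.45769967]]
```

View pics/sidez.png

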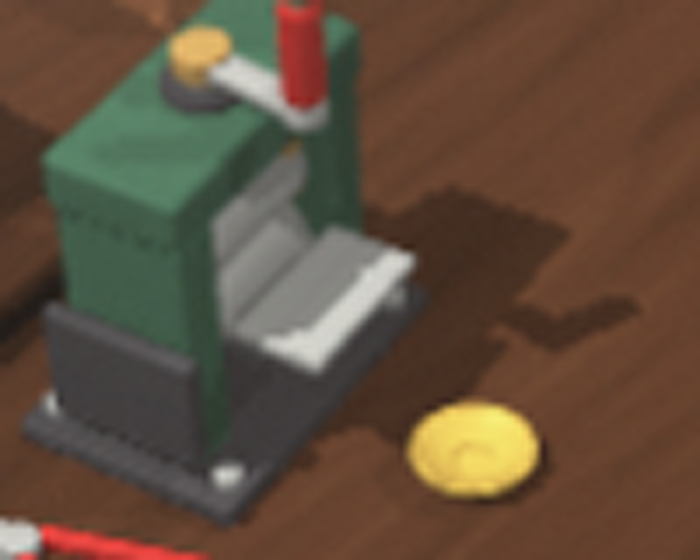

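The side crop shows the red handle upright, with its bottom at about (293.3,204.5) and its top at about (292.6,190). The brass hub top is at (278.6,196).

```bash
python3 - <<'E'
from h import *
S=ctrl.get_image("side");T=ctrl.get_image("top")
for a,b in(((292.6,190),(297.1,187.4)),((293.2,204.3),(298.3,189.5)),((278.6,196),(296.4,165.7))):
    r=tri([(S,a),(T,b)]);print(r[0],r[1])
m=lambda d:((lambda s:((s[...,0]<8)|(s[...,0]>172))&(s[...,1]>150)&(s[...,2]>90))(cv2.cvtColor(d["img"],cv2.COLOR_RGB2HSV)))
for d,(a,b,c,e) in((S,(180,210,285,300)),(T,(180,196,288,306))):
    y,x=np.nonzero(m(d)[a:b,c:e]);print(len(x),x.mean()+c,y.mean()+a,x.min()+c,x.max()+c,y.min()+a,y.max()+a)
E
```

```text
[0.5406208  0.06687465 0.27202039] [6.56957469e-07]
[0.54250405 0.06760192 0.212003  ] [2.24396005e-07]
[0.60684982 0.07106633 0.21697227] [1.18010005e-06]
79 292.6455696202532 197.0 290 295 190 204
29 297.6896551724138 189.10344827586206 293 301 184 192
```

```bash
python3 -m inch '0.094 0.035 0.015 0 0 0 0; 0.094 0.07 0.031 0 0 0 0; 0.094 0.105 0.047 0 0 0 0; 0.094 0.14 0.062 0 0 0 0; 0.094 0.175 0.078 0 0 0 0; 0.094 0.21 0.094 0 0 0 0; 0.094 0.245 0.11 0 0 0 0; 0.094 0.28 0.125 0 0 0 0; 0.094 0.305 0.136 0 0 0 0; 0.094 0.3125 0.14 0 0 0 0; 0.094 0.3125 0.14 0.02 0 0 0; 0.094 0.3125 0.14 0.03 0 0 0'
python3 - <<'E'
from h import *
T=ctrl.get_image("top");print(ctrl.observe()["tcp_pos"])
S=ctrl.get_image("side")
cv2.imwrite("pics/s2.png",np.hstack([cv2.resize(d["img"][160:240,250:350,::-1],None,fx=4,fy=4) for d in(S,T)]))
E
```

```text
t: 4.25
tcp_pos: [0.541, 0.0734, 0.3288]
tool_rot: [[-0.011, 1.0, -0.001], [1.0, 0.011, -0.001], [-0.001, -0.001, -1.0]]
force: [-0.3, -0.2, -0.5]
grip_width: 0.0941
grasp_force: 0.0
[0.54016894 0.07280552 0.32749074]
```

View pics/s2.png

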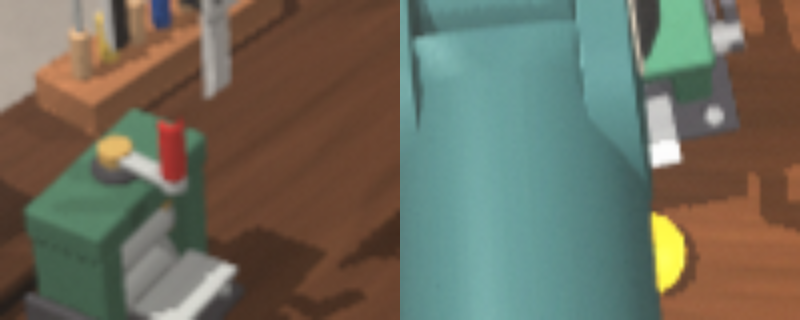

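The side crop shows one open finger with its tip at about (303,184) full-image, to the right of the handle's top. The top view is covered by the arm. I'll check the tip against its projection and confirm the arm has settled.

```bash
python3 -m inch '0.094 0 0 0 0 0 0; 0.094 0 0 0 0 0 0; 0.094 0 0 0 0 0 0'; python3 - <<'E'
from h import *
d=ctrl.get_image("side");o=ctrl.observe();p=np.array(o["tcp_pos"]);print(p,o["qvel"])
P=np.array([p+[s,0,0] for s in(-.06,-.047,.047,.06)])
print(cv2.projectPoints(P,cv2.Rodrigues(np.array(d["R"]))[0],np.array(d["t"]),np.array(d["K"]),np.array(d["D"]))[0].reshape(-1,2))
E
```

```text
t: 4.6
tcp_pos: [0.5414, 0.0728, 0.3313]
tool_rot: [[-0.009, 1.0, 0.001], [1.0, 0.009, 0.0], [0.0, 0.001, -1.0]]
force: [1.0, -0.5, 0.2]
grip_width: 0.0942
grasp_force: 0.0
[0.54141478 0.07283796 0.33120363] [-2.40032160e-03  3.59314778e-03 -1.88362297e-03  3.52460456e-03
 -1.72270941e-05 -3.03731934e-03 -1.61697306e-04]
[[304.57734859 183.1190465 ]
 [301.4487948  181.5243104 ]
 [279.67768807 170.43078445]
 [276.78074361 168.95516689]]
```

The projection matches the picture. Next I shift y by −6 mm, descend and grip.

```bash
python3 -m inch '0.094 -0.006 0 0 0 0 0; 0.094 -0.006 0 0.02 0 0 0; 0.094 -0.006 0 0.045 0 0 0; 0.094 -0.006 0 0.07 0 0 0; 0.094 -0.006 0 0.09 0 0 0; 0.094 -0.006 0 0.1 0 0 0; 0.094 -0.006 0 0.1 0 0 0; 0.094 -0.006 0 0.1 0 0 0' && python3 -m inch '0.05 0 0 0 0 0 0; 0.03 0 0 0 0 0 0; 0.02 0 0 0 0 0 0; 0.015 0 0 0 0 0 0; 0.015 0 0 0 0 0 0; 0.015 0 0 0 0 0 0; 0.015 0 0 0 0 0 0' 20
python3 - <<'E'
from h import *
d=ctrl.get_image("side")
cv2.imwrite("pics/s3.png",cv2.resize(d["img"][170:230,260:330,::-1],None,fx=8,fy=8))
E
```

```text
t: 5.32
tcp_pos: [0.5416, 0.0668, 0.2312]
tool_rot: [[-0.01, 1.0, 0.0], [1.0, 0.01, -0.0], [-0.0, 0.0, -1.0]]
force: [0.8, -0.1, 0.2]
grip_width: 0.0941
grasp_force: 0.0
t: 5.9
tcp_pos: [0.5413, 0.0671, 0.2305]
tool_rot: [[-0.01, 1.0, 0.0], [1.0, 0.01, -0.0], [-0.0, 0.0, -1.0]]
force: [0.2, -1.0, -0.3]
grip_width: 0.0509
grasp_force: 0.0
```

View pics/s3.png

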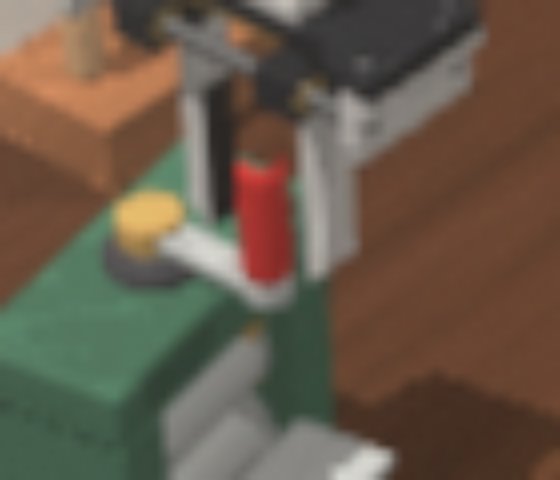

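The side crop shows the red handle squarely between the fingers, which are still closing.

```bash
python3 -m inch '0.015 0 0 0 0 0 0; 0.015 0 0 0 0 0 0; 0.015 0 0 0 0 0 0; 0.015 0 0 0 0 0 0; 0.015 0 0 0 0 0 0; 0.015 0 0 0 0 0 0; 0.015 0 0 0 0 0 0; 0.015 0 0 0 0 0 0' 30
cat > st.py <<'E'
import sys
from h import *
C=np.array([.606,.071])
lim=float(sys.argv[1]) if len(sys.argv)>1 else 99
o=ctrl.observe();p=np.array(o["tcp_pos"][:2]);f=np.array(o["force"][:2])
r=p-C;a=np.arctan2(r[1],r[0]);er=r/np.linalg.norm(r);et=np.array([-er[1],er[0]])
print("t%.2f ang %.2f deg r %.2fmm Ft %.1f Fr %.1f |F| %.1f w %.4f p %.4f %.4f"%(o["t"],np.degrees(a),1000*np.linalg.norm(r),f@et,f@er,np.linalg.norm(f),o["grip_width"],*p))
open("log.txt","a").write("%f %f %f %f\n"%(*p,*f))
sys.exit(1 if abs(f@et)>lim else 0)
E
python3 st.py
```

```text
t: 6.62
tcp_pos: [0.5418, 0.0671, 0.2305]
tool_rot: [[-0.01, 1.0, 0.001], [1.0, 0.01, -0.0], [-0.0, 0.001, -1.0]]
force: [5.0, 1.0, -4.8]
grip_width: 0.0216
grasp_force: 29.9
t6.62 ang -176.52 deg r 64.31mm Ft -0.7 Fr -5.0 |F| 5.1 w 0.0216 p 0.5418 0.0671
```

```bash
cat > rows.py <<'E'
import sys
from h import *
def T(o): return np.array(o["tool_rot"])
def rows(C,r,a0,steps,R):
    # increments in tool axes from angle a0 (deg) by each of steps
    e=lambda a:np.array([np.cos(np.radians(a)),np.sin(np.radians(a)),0])
    return [R.T@(r*(e(a0+s)-e(a0))) for s in steps]
E
python3 - <<'E'
from rows import *
R=T(ctrl.observe())
for v in rows(0,.065,183.5,np.arange(-8,-81,-8),R):print("%.4f %.4f"%tuple(v[:2]))
E
```

```text
0.0091 0.0002
0.0180 0.0016
0.0267 0.0043
0.0349 0.0081
0.0425 0.0131
0.0493 0.0190
0.0553 0.0259
0.0602 0.0335
0.0640 0.0417
0.0667 0.0504
```

```bash
python3 -m inch '0.015 0.0046 0 0 0 0 0; 0.015 0.0091 0.0002 0 0 0 0; 0.015 0.0135 0.0008 0 0 0 0; 0.015 0.0180 0.0016 0 0 0 0; 0.015 0.0180 0.0016 0 0 0 0; 0.015 0.0180 0.0016 0 0 0 0' 30; python3 st.py
python3 -m inch '0.015 0.0087 0.0027 0 0 0 0; 0.015 0.0169 0.0065 0 0 0 0; 0.015 0.0245 0.0115 0 0 0 0; 0.015 0.0313 0.0174 0 0 0 0; 0.015 0.0313 0.0174 0 0 0 0; 0.015 0.0313 0.0174 0 0 0 0' >/dev/null; python3 st.py
```

```text
t: 7.12
tcp_pos: [0.5433, 0.0851, 0.2305]
tool_rot: [[-0.01, 1.0, 0.001], [1.0, 0.01, -0.0], [-0.001, 0.001, -1.0]]
force: [6.4, -0.3, -2.7]
grip_width: 0.022
grasp_force: 29.9
t7.12 ang 167.33 deg r 64.26mm Ft -1.1 Fr -6.3 |F| 6.4 w 0.0220 p 0.5433 0.0851
t7.62 ang 134.62 deg r 64.53mm Ft -2.6 Fr -4.9 |F| 5.5 w 0.0215 p 0.5607 0.1169
```

```bash
python3 - <<'E'
from rows import *
R=T(ctrl.observe())
f=lambda v:"%.4f %.4f"%tuple(v[:2])
print([f(v) for v in rows(0,.065,135.5,[-8,-16,-24,-32],R)])
for a in np.arange(103.5,-146,-4):print(round(a,1),"; ".join(f(v) for v in rows(0,.065,a,[-2,-4],R)))
E
```

```text
['0.0059 0.0069', '0.0109 0.0145', '0.0147 0.0227', '0.0173 0.0314']
103.5 0.0005 0.0022; 0.0009 0.0045
99.5 0.0003 0.0022; 0.0005 0.0045
95.5 0.0002 0.0023; 0.0002 0.0045
91.5 -0.0000 0.0023; -0.0001 0.0045
87.5 -0.0002 0.0023; -0.0004 0.0045
83.5 -0.0003 0.0022; -0.0007 0.0045
79.5 -0.0005 0.0022; -0.0010 0.0044
75.5 -0.0006 0.0022; -0.0013 0.0043
71.5 -0.0008 0.0021; -0.0016 0.0042
67.5 -0.0009 0.0021; -0.0019 0.0041
63.5 -0.0011 0.0020; -0.0022 0.0040
59.5 -0.0012 0.0019; -0.0025 0.0038
55.5 -0.0013 0.0018; -0.0027 0.0036
51.5 -0.0015 0.0017; -0.0030 0.0034
47.5 -0.0016 0.0016; -0.0032 0.0032
43.5 -0.0017 0.0015; -0.0034 0.0030
39.5 -0.0018 0.0014; -0.0036 0.0027
35.5 -0.0019 0.0013; -0.0038 0.0025
31.5 -0.0020 0.0011; -0.0040 0.0022
27.5 -0.0020 0.0010; -0.0041 0.0019
23.5 -0.0021 0.0008; -0.0042 0.0016
19.5 -0.0022 0.0007; -0.0043 0.0013
15.5 -0.0022 0.0005; -0.0044 0.0010
11.5 -0.0022 0.0004; -0.0045 0.0007
7.5 -0.0023 0.0002; -0.0045 0.0004
3.5 -0.0023 0.0001; -0.0045 0.0001
-0.5 -0.0023 -0.0001; -0.0045 -0.0002
-4.5 -0.0023 -0.0002; -0.0045 -0.0006
-8.5 -0.0022 -0.0004; -0.0
[... 619 characters left out ...]
 -0.0012 -0.0044
-76.5 -0.0005 -0.0022; -0.0009 -0.0045
-80.5 -0.0003 -0.0022; -0.0005 -0.0045
-84.5 -0.0002 -0.0023; -0.0002 -0.0045
-88.5 0.0000 -0.0023; 0.0001 -0.0045
-92.5 0.0002 -0.0023; 0.0004 -0.0045
-96.5 0.0003 -0.0022; 0.0007 -0.0045
-100.5 0.0005 -0.0022; 0.0010 -0.0044
-104.5 0.0006 -0.0022; 0.0013 -0.0043
-108.5 0.0008 -0.0021; 0.0016 -0.0042
-112.5 0.0009 -0.0021; 0.0019 -0.0041
-116.5 0.0011 -0.0020; 0.0022 -0.0040
-120.5 0.0012 -0.0019; 0.0025 -0.0038
-124.5 0.0013 -0.0018; 0.0027 -0.0036
-128.5 0.0015 -0.0017; 0.0030 -0.0034
-132.5 0.0016 -0.0016; 0.0032 -0.0032
-136.5 0.0017 -0.0015; 0.0034 -0.0030
-140.5 0.0018 -0.0014; 0.0036 -0.0027
-144.5 0.0019 -0.0013; 0.0038 -0.0025
```

```bash
python3 -m inch '0.015 0.0059 0.0069 0 0 0 0; 0.015 0.0109 0.0145 0 0 0 0; 0.015 0.0147 0.0227 0 0 0 0; 0.015 0.0173 0.0314 0 0 0 0; 0.015 0.0173 0.0314 0 0 0 0; 0.015 0.0173 0.0314 0 0 0 0' >/dev/null; python3 st.py 5 &&
python3 -m inch '0.015 0.0005 0.0022 0 0 0 0; 0.015 0.0009 0.0045 0 0 0 0; 0.015 0.0009 0.0045 0 0 0 0' >/dev/null && python3 st.py 4.5 &&
python3 -m inch '0.015 0.0003 0.0022 0 0 0 0; 0.015 0.0005 0.0045 0 0 0 0; 0.015 0.0005 0.0045 0 0 0 0' >/dev/null && python3 st.py 4.5 &&
python3 -m inch '0.015 0.0002 0.0023 0 0 0 0; 0.015 0.0002 0.0045 0 0 0 0; 0.015 0.0002 0.0045 0 0 0 0' >/dev/null && python3 st.py 4.5 &&
python3 -m inch '0.015 0 0.0023 0 0 0 0; 0.015 -0.0001 0.0045 0 0 0 0; 0.015 -0.0001 0.0045 0 0 0 0' >/dev/null && python3 st.py 4.5 &&
python3 -m inch '0.015 -0.0002 0.0023 0 0 0 0; 0.015 -0.0004 0.0045 0 0 0 0; 0.015 -0.0004 0.0045 0 0 0 0' >/dev/null && python3 st.py 4.5 &&
python3 -m inch '0.015 -0.0003 0.0022 0 0 0 0; 0.015 -0.0007 0.0045 0 0 0 0; 0.015 -0.0007 0.0045 0 0 0 0' >/dev/null && python3 st.py 4.5 &&
python3 -m inch '0.015 -0.0005 0.0022 0 0 0 0; 0.015 -0.001 0.0044 0 0 0 0; 0.015 -0.001 0.0044 0 0 0 0' >/dev/null && python3 st.py 4.5
```

```text
t8.12 ang 102.38 deg r 65.09mm Ft -1.3 Fr -4.3 |F| 4.5 w 0.0216 p 0.5920 0.1346
t8.37 ang 99.14 deg r 65.07mm Ft 1.5 Fr -3.3 |F| 3.6 w 0.0213 p 0.5957 0.1352
t8.62 ang 95.09 deg r 65.10mm Ft 0.7 Fr -3.2 |F| 3.3 w 0.0213 p 0.6002 0.1358
t8.87 ang 91.03 deg r 65.13mm Ft 1.4 Fr -1.3 |F| 1.9 w 0.0212 p 0.6048 0.1361
t9.12 ang 87.04 deg r 65.12mm Ft 0.8 Fr -0.9 |F| 1.2 w 0.0213 p 0.6094 0.1360
t9.37 ang 83.02 deg r 65.17mm Ft 0.7 Fr -0.7 |F| 1.0 w 0.0213 p 0.6139 0.1357
t9.62 ang 78.97 deg r 65.20mm Ft 1.6 Fr -0.8 |F| 1.8 w 0.0217 p 0.6185 0.1350
t9.87 ang 75.02 deg r 65.21mm Ft 1.2 Fr -0.0 |F| 1.2 w 0.0217 p 0.6229 0.1340
```

```bash

python3 -m inch '0.015 -0.0006 0.0022 0 0 0 0; 0.015 -0.0013 0.0043 0 0 0 0; 0.015 -0.0013 0.0043 0 0 0 0' >/dev/null && python3 st.py 4.5 &&
python3 -m inch '0.015 -0.0008 0.0021 0 0 0 0; 0.015 -0.0016 0.0042 0 0 0 0; 0.015 -0.0016 0.0042 0 0 0 0' >/dev/null && python3 st.py 4.5 &&
python3 -m inch '0.015 -0.0009 0.0021 0 0 0 0; 0.015 -0.0019 0.0041 0 0 0 0; 0.015 -0.0019 0.0041 0 0 0 0' >/dev/null && python3 st.py 4.5 &&
python3 -m inch '0.015 -0.0011 0.0020 0 0 0 0; 0.015 -0.0022 0.0040 0 0 0 0; 0.015 -0.0022 0.0040 0 0 0 0' >/dev/null && python3 st.py 4.5 &&
python3 -m inch '0.015 -0.0012 0.0019 0 0 0 0; 0.015 -0.0025 0.0038 0 0 0 0; 0.015 -0.0025 0.0038 0 0 0 0' >/dev/null && python3 st.py 4.5 &&
python3 -m inch '0.015 -0.0013 0.0018 0 0 0 0; 0.015 -0.0027 0.0036 0 0 0 0; 0.015 -0.0027 0.0036 0 0 0 0' >/dev/null && python3 st.py 4.5 &&
python3 -m inch '0.015 -0.0015 0.0017 0 0 0 0; 0.015 -0.0030 0.0034 0 0 0 0; 0.015 -0.0030 0.0034 0 0 0 0' >/dev/null && python3 st.py 4.5 &&
python3 -m inch '0.015 -0.0016 0.0016 0 0 0 0; 0.015 -0.0032 0.0032 0 0 0 0; 0.015 -0.0032 0.0032 0 0 0 0' >/dev/null && python3 st.py 4.5 &&
python3 -m inch '0.015 -0.0017 0.0015 0 0 0 0; 0.015 -0.0034 0.0030 0 0 0 0; 0.015 -0.0034 0.0030 0 0 0 0' >/dev/null && python3 st.py 4.5 &&
python3 -m inch '0.015 -0.0018 0.0014 0 0 0 0; 0.015 -0.0036 0.0027 0 0 0 0; 0.015 -0.0036 0.0027 0 0 0 0' >/dev/null && python3 st.py 4.5 &&
python3 -m inch '0.015 -0.0019 0.0013 0 0 0 0; 0.015 -0.0038 0.0025 0 0 0 0; 0.015 -0.0038 0.0025 0 0 0 0' >/dev/null && python3 st.py 4.5 &&
python3 -m inch '0.015 -0.0020 0.0011 0 0 0 0; 0.015 -0.0040 0.0022 0 0 0 0; 0.015 -0.0040 0.0022 0 0 0 0' >/dev/null && python3 st.py 4.5 &&
python3 -m inch '0.015 -0.0020 0.0010 0 0 0 0; 0.015 -0.0041 0.0019 0 0 0 0; 0.015 -0.0041 0.0019 0 0 0 0' >/dev/null && python3 st.py 4.5 &&
python3 -m inch '0.015 -0.0021 0.0008 0 0 0 0; 0.015 -0.0042 0.0016 0 0 0 0; 0.015 -0.0042 0.0016 0 0 0 0' >/dev/null && python3 st.py 4.5 &&
python3 -m inch '0.015 -0.0022 0.0007 0 0 0 0; 0.015 -0.0043 0.0013 0 0 0 0; 0.015 -0.0043 0.0013 0 0 0 0' >/dev/null && python3 st.py 4.5
```

```text
t10.12 ang 71.05 deg r 65.24mm Ft 1.0 Fr 0.8 |F| 1.3 w 0.0216 p 0.6272 0.1327
t10.37 ang 67.06 deg r 65.29mm Ft 1.4 Fr 1.8 |F| 2.3 w 0.0217 p 0.6314 0.1311
t10.62 ang 63.07 deg r 65.28mm Ft 1.1 Fr 2.6 |F| 2.9 w 0.0211 p 0.6356 0.1292
t10.87 ang 59.04 deg r 65.33mm Ft 1.9 Fr 4.1 |F| 4.5 w 0.0212 p 0.6396 0.1270
t11.12 ang 54.99 deg r 65.34mm Ft 0.1 Fr 4.7 |F| 4.7 w 0.0215 p 0.6435 0.1245
t11.37 ang 50.92 deg r 65.36mm Ft 0.4 Fr 4.7 |F| 4.7 w 0.0217 p 0.6472 0.1217
t11.62 ang 46.88 deg r 65.43mm Ft 1.7 Fr 5.4 |F| 5.7 w 0.0214 p 0.6507 0.1188
t11.87 ang 42.86 deg r 65.46mm Ft 2.0 Fr 5.0 |F| 5.4 w 0.0213 p 0.6540 0.1155
t12.12 ang 38.81 deg r 65.51mm Ft 0.7 Fr 5.0 |F| 5.0 w 0.0217 p 0.6570 0.1121
t12.37 ang 34.83 deg r 65.55mm Ft 0.5 Fr 6.3 |F| 6.3 w 0.0214 p 0.6598 0.1084
t12.62 ang 30.74 deg r 65.59mm Ft 0.7 Fr 5.6 |F| 5.7 w 0.0213 p 0.6624 0.1045
t12.87 ang 26.72 deg r 65.63mm Ft 0.6 Fr 4.4 |F| 4.4 w 0.0214 p 0.6646 0.1005
t13.12 ang 22.70 deg r 65.67mm Ft 1.4 Fr 5.0 |F| 5.2 w 0.0213 p 0.6666 0.0963
t13.37 ang 18.71 deg r 65.73mm Ft 0.8 Fr 5.2 |F| 5.3 w 0.0213 p 0.6683 0.0921
t13.62 ang 14.69 deg r 65.72mm Ft 1.1 Fr 4.7 |F| 4.9 w 0.0214 p 0.6696 0.0877
```

```bash

python3 -m inch '0.015 -0.0022 0.0005 0 0 0 0; 0.015 -0.0044 0.0010 0 0 0 0; 0.015 -0.0044 0.0010 0 0 0 0' >/dev/null && python3 st.py 4.5 &&
python3 -m inch '0.015 -0.0022 0.0004 0 0 0 0; 0.015 -0.0045 0.0007 0 0 0 0; 0.015 -0.0045 0.0007 0 0 0 0' >/dev/null && python3 st.py 4.5 &&
python3 -m inch '0.015 -0.0023 0.0002 0 0 0 0; 0.015 -0.0045 0.0004 0 0 0 0; 0.015 -0.0045 0.0004 0 0 0 0' >/dev/null && python3 st.py 4.5 &&
python3 -m inch '0.015 -0.0023 0.0001 0 0 0 0; 0.015 -0.0045 0.0001 0 0 0 0; 0.015 -0.0045 0.0001 0 0 0 0' >/dev/null && python3 st.py 4.5 &&
python3 -m inch '0.015 -0.0023 -0.0001 0 0 0 0; 0.015 -0.0045 -0.0002 0 0 0 0; 0.015 -0.0045 -0.0002 0 0 0 0' >/dev/null && python3 st.py 4.5 &&
python3 -m inch '0.015 -0.0023 -0.0002 0 0 0 0; 0.015 -0.0045 -0.0006 0 0 0 0; 0.015 -0.0045 -0.0006 0 0 0 0' >/dev/null && python3 st.py 4.5 &&
python3 -m inch '0.015 -0.0022 -0.0004 0 0 0 0; 0.015 -0.0045 -0.0009 0 0 0 0; 0.015 -0.0045 -0.0009 0 0 0 0' >/dev/null && python3 st.py 4.5 &&
python3 -m inch '0.015 -0.0022 -0.0006 0 0 0 0; 0.015 -0.0044 -0.0012 0 0 0 0; 0.015 -0.0044 -0.0012 0 0 0 0' >/dev/null && python3 st.py 4.5 &&
python3 -m inch '0.015 -0.0022 -0.0007 0 0 0 0; 0.015 -0.0043 -0.0015 0 0 0 0; 0.015 -0.0043 -0.0015 0 0 0 0' >/dev/null && python3 st.py 4.5 &&
python3 -m inch '0.015 -0.0021 -0.0009 0 0 0 0; 0.015 -0.0042 -0.0018 0 0 0 0; 0.015 -0.0042 -0.0018 0 0 0 0' >/dev/null && python3 st.py 4.5 &&
python3 -m inch '0.015 -0.0020 -0.0010 0 0 0 0; 0.015 -0.0040 -0.0021 0 0 0 0; 0.015 -0.0040 -0.0021 0 0 0 0' >/dev/null && python3 st.py 4.5 &&
python3 -m inch '0.015 -0.0020 -0.0011 0 0 0 0; 0.015 -0.0039 -0.0023 0 0 0 0; 0.015 -0.0039 -0.0023 0 0 0 0' >/dev/null && python3 st.py 4.5 &&
python3 -m inch '0.015 -0.0019 -0.0013 0 0 0 0; 0.015 -0.0037 -0.0026 0 0 0 0; 0.015 -0.0037 -0.0026 0 0 0 0' >/dev/null && python3 st.py 4.5 &&
python3 -m inch '0.015 -0.0018 -0.0014 0 0 0 0; 0.015 -0.0035 -0.0029 0 0 0 0; 0.015 -0.0035 -0.0029 0 0 0 0' >/dev/null && python3 st.py 4.5 &&
python3 -m inch '0.015 -0.0017 -0.0015 0 0 0 0; 0.015 -0.0033 -0.0031 0 0 0 0; 0.015 -0.0033 -0.0031 0 0 0 0' >/dev/null && python3 st.py 4.5 &&
python3 -m inch '0.015 -0.0016 -0.0016 0 0 0 0; 0.015 -0.0031 -0.0033 0 0 0 0; 0.015 -0.0031 -0.0033 0 0 0 0' >/dev/null && python3 st.py 4.5
```

```text
t13.87 ang 10.67 deg r 65.76mm Ft 0.4 Fr 5.5 |F| 5.5 w 0.0213 p 0.6706 0.0832
t14.12 ang 6.66 deg r 65.79mm Ft 1.8 Fr 5.4 |F| 5.7 w 0.0213 p 0.6713 0.0786
t14.37 ang 2.64 deg r 65.83mm Ft 0.0 Fr 3.9 |F| 3.9 w 0.0214 p 0.6718 0.0740
t14.62 ang -1.30 deg r 65.84mm Ft 1.0 Fr 6.0 |F| 6.1 w 0.0218 p 0.6718 0.0695
t14.87 ang -5.15 deg r 65.85mm Ft 1.3 Fr 4.9 |F| 5.1 w 0.0215 p 0.6716 0.0651
t15.12 ang -9.18 deg r 65.87mm Ft 1.3 Fr 5.0 |F| 5.2 w 0.0216 p 0.6710 0.0605
t15.37 ang -13.22 deg r 65.87mm Ft 1.1 Fr 5.5 |F| 5.6 w 0.0213 p 0.6701 0.0559
t15.62 ang -16.90 deg r 65.85mm Ft 3.7 Fr 5.5 |F| 6.6 w 0.0215 p 0.6690 0.0519
t15.87 ang -19.82 deg r 65.82mm Ft 8.8 Fr 7.4 |F| 11.5 w 0.0215 p 0.6679 0.0487
```

The rolls have touched, at about 8.8 N. I'll hold still and average the readings.

```bash
python3 -m inch '0.015 0 0 0 0 0 0; 0.015 0 0 0 0 0 0' >/dev/null; python3 st.py
python3 -m inch '0.015 0 0 0 0 0 0' >/dev/null; python3 st.py;python3 -m inch '0.015 0 0 0 0 0 0' >/dev/null; python3 st.py;python3 -m inch '0.015 0 0 0 0 0 0' >/dev/null; python3 st.py;python3 -m inch '0.015 0 0 0 0 0 0' >/dev/null; python3 st.py
python3 - <<'E'
from scipy.optimize import least_squares
from rows import *
L=np.loadtxt("log.txt");P=L[:,:2]
s=least_squares(lambda c:np.hypot(P[:,0]-c[0],P[:,1]-c[1])-c[2],[.606,.071,.065]);C=s.x;print(C,np.abs(s.fun).max())
# TCP offset bias per position; angle & tangential force about fitted centre
for p,f in zip(P[-12:],L[-12:,2:]):
    r=p-C[:2];e=r/np.linalg.norm(r);print("%.2f Ft %.2f Fr %.2f"%(np.degrees(np.arctan2(r[1],r[0])),f@[-e[1],e[0]],f@e))
E
```

```text
t16.03 ang -19.42 deg r 65.79mm Ft 8.1 Fr 7.7 |F| 11.2 w 0.0212 p 0.6680 0.0491
t16.12 ang -19.41 deg r 65.76mm Ft 7.8 Fr 6.4 |F| 10.1 w 0.0214 p 0.6680 0.0491
t16.20 ang -19.44 deg r 65.80mm Ft 7.6 Fr 6.8 |F| 10.2 w 0.0213 p 0.6680 0.0491
t16.28 ang -19.47 deg r 65.78mm Ft 7.6 Fr 6.7 |F| 10.1 w 0.0215 p 0.6680 0.0491
t16.37 ang -19.44 deg r 65.78mm Ft 8.7 Fr 7.2 |F| 11.3 w 0.0214 p 0.6680 0.0491
[0.60669239 0.07092982 0.06510003] 0.0002103842608200679
2.73 Ft 0.02 Fr 3.95
-1.25 Ft 0.95 Fr 6.04
-5.14 Ft 1.34 Fr 4.93
-9.21 Ft 1.27 Fr 5.03
-13.30 Ft 1.13 Fr 5.49
-17.02 Ft 3.66 Fr 5.51
-19.96 Ft 8.82 Fr 7.37
-19.57 Ft 8.14 Fr 7.73
-19.56 Ft 7.83 Fr 6.38
-19.58 Ft 7.64 Fr 6.76
-19.61 Ft 7.66 Fr 6.64
-19.59 Ft 8.76 Fr 7.18
```

```bash
python3 - <<'E'
from rows import *
R=T(ctrl.observe());print(np.round(R,4).tolist())
for a in(-20.5,69.5,159.5,249.5):print(a,"; ".join("0.015 %.4f %.4f 0 0 0 0"%tuple(v[:2]) for v in rows(0,.0651,a,np.arange(7.5,91,7.5),R)))
E
```

```text
[[-0.0105, 0.9999, 0.0026], [0.9999, 0.0105, 0.0006], [0.0006, 0.0026, -1.0]]
-20.5 0.015 0.0081 0.0025 0 0 0 0; 0.015 0.0165 0.0040 0 0 0 0; 0.015 0.0250 0.0043 0 0 0 0; 0.015 0.0335 0.0036 0 0 0 0; 0.015 0.0418 0.0017 0 0 0 0; 0.015 0.0498 -0.0012 0 0 0 0; 0.015 0.0574 -0.0052 0 0 0 0; 0.015 0.0643 -0.0101 0 0 0 0; 0.015 0.0706 -0.0158 0 0 0 0; 0.015 0.0760 -0.0224 0 0 0 0; 0.015 0.0806 -0.0296 0 0 0 0; 0.015 0.0842 -0.0373 0 0 0 0
69.5 0.015 0.0025 -0.0081 0 0 0 0; 0.015 0.0040 -0.0165 0 0 0 0; 0.015 0.0043 -0.0250 0 0 0 0; 0.015 0.0036 -0.0335 0 0 0 0; 0.015 0.0017 -0.0418 0 0 0 0; 0.015 -0.0012 -0.0498 0 0 0 0; 0.015 -0.0052 -0.0574 0 0 0 0; 0.015 -0.0101 -0.0643 0 0 0 0; 0.015 -0.0158 -0.0706 0 0 0 0; 0.015 -0.0224 -0.0760 0 0 0 0; 0.015 -0.0296 -0.0806 0 0 0 0; 0.015 -0.0373 -0.0842 0 0 0 0
159.5 0.015 -0.0081 -0.0025 0 0 0 0; 0.015 -0.0165 -0.0040 0 0 0 0; 0.015 -0.0250 -0.0043 0 0 0 0; 0.015 -0.0335 -0.0036 0 0 0 0; 0.015 -0.0418 -0.0017 0 0 0 0; 0.015 -0.0498 0.0012 0 0 0 0; 0.015 -0.0574 0.0052 0 0 0 0; 0.015 -0.0643 0.0101 0 0 0 0; 0.015 -0.0706 0.0158 0 0 0 0; 0.015 -0.0760 0.0224 0 0 0 0; 0.015 -0.0806 0.0296 0 0 0 0; 0.015 -0.0842 0.0373 0 0 0 0
249.5 0.015 -0.0025 0.0081 0 0 0 0; 0.015 -0.0040 0.0165 0 0 0 0; 0.015 -0.0043 0.0250 0 0 0 0; 0.015 -0.0036 0.0335 0 0 0 0; 0.015 -0.0017 0.0418 0 0 0 0; 0.015 0.0012 0.0498 0 0 0 0; 0.015 0.0052 0.0574 0 0 0 0; 0.015 0.0101 0.0643 0 0 0 0; 0.015 0.0158 0.0706 0 0 0 0; 0.015 0.0224 0.0760 0 0 0 0; 0.015 0.0296 0.0806 0 0 0 0; 0.015 0.0373 0.0842 0 0 0 0
```

```bash
sed -i 's/^C=.*/C=np.array([.6067,.0709])/' st.py
python3 -m inch '0.015 0 0.0006 0 0 0 0' >/dev/null; python3 st.py
python3 -m inch '0.015 0.0081 0.0025 0 0 0 0; 0.015 0.0165 0.0040 0 0 0 0; 0.015 0.0250 0.0043 0 0 0 0; 0.015 0.0335 0.0036 0 0 0 0; 0.015 0.0418 0.0017 0 0 0 0; 0.015 0.0498 -0.0012 0 0 0 0; 0.015 0.0574 -0.0052 0 0 0 0; 0.015 0.0643 -0.0101 0 0 0 0; 0.015 0.0706 -0.0158 0 0 0 0; 0.015 0.0760 -0.0224 0 0 0 0; 0.015 0.0806 -0.0296 0 0 0 0; 0.015 0.0842 -0.0373 0 0 0 0' >/dev/null; python3 st.py 15 &&
python3 -m inch '0.015 0.0025 -0.0081 0 0 0 0; 0.015 0.0040 -0.0165 0 0 0 0; 0.015 0.0043 -0.0250 0 0 0 0; 0.015 0.0036 -0.0335 0 0 0 0; 0.015 0.0017 -0.0418 0 0 0 0; 0.015 -0.0012 -0.0498 0 0 0 0; 0.015 -0.0052 -0.0574 0 0 0 0; 0.015 -0.0101 -0.0643 0 0 0 0; 0.015 -0.0158 -0.0706 0 0 0 0; 0.015 -0.0224 -0.0760 0 0 0 0; 0.015 -0.0296 -0.0806 0 0 0 0; 0.015 -0.0373 -0.0842 0 0 0 0' >/dev/null; python3 st.py 15
```

```text
t16.45 ang -19.41 deg r 65.31mm Ft 7.7 Fr 2.7 |F| 8.1 w 0.0215 p 0.6683 0.0492
t17.45 ang 70.31 deg r 65.45mm Ft -2.4 Fr -1.5 |F| 2.9 w 0.0215 p 0.6288 0.1325
t18.45 ang 159.66 deg r 65.24mm Ft -2.6 Fr -11.7 |F| 12.0 w 0.0219 p 0.5455 0.0936
```

```bash

python3 -m inch '0.015 -0.0081 -0.0025 0 0 0 0; 0.015 -0.0165 -0.0040 0 0 0 0; 0.015 -0.0250 -0.0043 0 0 0 0; 0.015 -0.0335 -0.0036 0 0 0 0; 0.015 -0.0418 -0.0017 0 0 0 0; 0.015 -0.0498 0.0012 0 0 0 0; 0.015 -0.0574 0.0052 0 0 0 0; 0.015 -0.0643 0.0101 0 0 0 0; 0.015 -0.0706 0.0158 0 0 0 0; 0.015 -0.0760 0.0224 0 0 0 0; 0.015 -0.0806 0.0296 0 0 0 0; 0.015 -0.0842 0.0373 0 0 0 0' >/dev/null; python3 st.py 15 &&
python3 -m inch '0.015 -0.0025 0.0081 0 0 0 0; 0.015 -0.0040 0.0165 0 0 0 0; 0.015 -0.0043 0.0250 0 0 0 0; 0.015 -0.0036 0.0335 0 0 0 0; 0.015 -0.0017 0.0418 0 0 0 0; 0.015 0.0012 0.0498 0 0 0 0; 0.015 0.0052 0.0574 0 0 0 0; 0.015 0.0101 0.0643 0 0 0 0; 0.015 0.0158 0.0706 0 0 0 0; 0.015 0.0224 0.0760 0 0 0 0; 0.015 0.0296 0.0806 0 0 0 0; 0.015 0.0373 0.0842 0 0 0 0' >/dev/null; python3 st.py 15 &&
python3 -m inch '0.015 0.0081 0.0025 0 0 0 0; 0.015 0.0165 0.0040 0 0 0 0; 0.015 0.0250 0.0043 0 0 0 0; 0.015 0.0335 0.0036 0 0 0 0; 0.015 0.0418 0.0017 0 0 0 0; 0.015 0.0498 -0.0012 0 0 0 0; 0.015 0.0574 -0.0052 0 0 0 0; 0.015 0.0643 -0.0101 0 0 0 0; 0.015 0.0706 -0.0158 0 0 0 0; 0.015 0.0760 -0.0224 0 0 0 0; 0.015 0.0806 -0.0296 0 0 0 0; 0.015 0.0842 -0.0373 0 0 0 0' >/dev/null; python3 st.py 15 &&
python3 -m inch '0.015 0.0025 -0.0081 0 0 0 0; 0.015 0.0040 -0.0165 0 0 0 0; 0.015 0.0043 -0.0250 0 0 0 0; 0.015 0.0036 -0.0335 0 0 0 0; 0.015 0.0017 -0.0418 0 0 0 0; 0.015 -0.0012 -0.0498 0 0 0 0; 0.015 -0.0052 -0.0574 0 0 0 0; 0.015 -0.0101 -0.0643 0 0 0 0; 0.015 -0.0158 -0.0706 0 0 0 0; 0.015 -0.0224 -0.0760 0 0 0 0; 0.015 -0.0296 -0.0806 0 0 0 0; 0.015 -0.0373 -0.0842 0 0 0 0' >/dev/null; python3 st.py 15
```

```text
t19.45 ang -110.25 deg r 65.23mm Ft -1.4 Fr -1.6 |F| 2.1 w 0.0217 p 0.5841 0.0097
t20.45 ang -19.31 deg r 65.33mm Ft -1.4 Fr 2.3 |F| 2.7 w 0.0214 p 0.6684 0.0493
t21.45 ang 70.54 deg r 65.50mm Ft -2.1 Fr -3.9 |F| 4.4 w 0.0215 p 0.6285 0.1327
t22.45 ang 159.42 deg r 65.24mm Ft -1.8 Fr -11.9 |F| 12.0 w 0.0213 p 0.5456 0.0938
```

```bash

python3 -m inch '0.015 -0.0081 -0.0025 0 0 0 0; 0.015 -0.0165 -0.0040 0 0 0 0; 0.015 -0.0250 -0.0043 0 0 0 0; 0.015 -0.0335 -0.0036 0 0 0 0; 0.015 -0.0418 -0.0017 0 0 0 0; 0.015 -0.0498 0.0012 0 0 0 0; 0.015 -0.0574 0.0052 0 0 0 0; 0.015 -0.0643 0.0101 0 0 0 0; 0.015 -0.0706 0.0158 0 0 0 0; 0.015 -0.0760 0.0224 0 0 0 0; 0.015 -0.0806 0.0296 0 0 0 0; 0.015 -0.0842 0.0373 0 0 0 0' >/dev/null; python3 st.py 15 &&
python3 -m inch '0.015 -0.0025 0.0081 0 0 0 0; 0.015 -0.0040 0.0165 0 0 0 0; 0.015 -0.0043 0.0250 0 0 0 0; 0.015 -0.0036 0.0335 0 0 0 0; 0.015 -0.0017 0.0418 0 0 0 0; 0.015 0.0012 0.0498 0 0 0 0; 0.015 0.0052 0.0574 0 0 0 0; 0.015 0.0101 0.0643 0 0 0 0; 0.015 0.0158 0.0706 0 0 0 0; 0.015 0.0224 0.0760 0 0 0 0; 0.015 0.0296 0.0806 0 0 0 0; 0.015 0.0373 0.0842 0 0 0 0' >/dev/null; python3 st.py 15 
python3 -m inch '0.015 0.0008 0.0003 0 0 0 0; 0.015 0.0016 0.0006 0 0 0 0; 0.015 0.0024 0.0008 0 0 0 0; 0.015 0.0024 0.0008 0 0 0 0; 0.015 0.0024 0.0008 0 0 0 0' >/dev/null;python3 st.py; python3 -m inch '0.015 0 0 0 0 0 0' >/dev/null;python3 st.py;python3 -m inch '0.015 0 0 0 0 0 0' >/dev/null;python3 st.py;python3 -m inch '0.015 0 0 0 0 0 0' >/dev/null;python3 st.py
```

```text
t23.45 ang -110.17 deg r 65.22mm Ft -1.6 Fr 0.1 |F| 1.7 w 0.0216 p 0.5842 0.0097
t24.45 ang -19.30 deg r 65.29mm Ft -2.3 Fr 2.8 |F| 3.6 w 0.0215 p 0.6683 0.0493
t24.87 ang -16.89 deg r 65.13mm Ft -0.1 Fr 5.9 |F| 5.9 w 0.0212 p 0.6690 0.0520
t24.95 ang -16.87 deg r 65.13mm Ft -0.2 Fr 5.5 |F| 5.5 w 0.0214 p 0.6690 0.0520
t25.03 ang -16.90 deg r 65.13mm Ft 0.0 Fr 5.5 |F| 5.5 w 0.0215 p 0.6690 0.0520
t25.12 ang -16.93 deg r 65.15mm Ft 0.2 Fr 5.6 |F| 5.6 w 0.0213 p 0.6690 0.0519
```

```bash

python3 -m inch '0.015 0.0007 0.0002 0 0 0 0; 0.015 0.0014 0.0003 0 0 0 0; 0.015 0.0021 0.0004 0 0 0 0; 0.015 0.0021 0.0004 0 0 0 0; 0.015 0.0021 0.0004 0 0 0 0' >/dev/null;python3 st.py; python3 -m inch '0.015 0 0 0 0 0 0' >/dev/null;python3 st.py;python3 -m inch '0.015 0 0 0 0 0 0' >/dev/null;python3 st.py;python3 -m inch '0.015 0 0 0 0 0 0' >/dev/null;python3 st.py
```

```text
t25.53 ang -15.28 deg r 65.08mm Ft -1.5 Fr 5.7 |F| 5.9 w 0.0214 p 0.6695 0.0538
t25.62 ang -15.32 deg r 65.08mm Ft -0.9 Fr 6.5 |F| 6.6 w 0.0215 p 0.6695 0.0537
t25.70 ang -15.28 deg r 65.07mm Ft -0.8 Fr 6.0 |F| 6.0 w 0.0211 p 0.6695 0.0537
t25.78 ang -15.31 deg r 65.07mm Ft -1.1 Fr 6.4 |F| 6.5 w 0.0214 p 0.6695 0.0537
```

The hub is at about −15.8°, which is the touch angle plus two turns. Releasing and lifting away.

```bash

python3 -m inch '0.03 0 0 0 0 0 0; 0.05 0 0 0 0 0 0; 0.06 0 0 0 0 0 0; 0.06 0 0 0 0 0 0; 0.06 0 0 0 0 0 0; 0.06 0 0 0 0 0 0; 0.06 0 0 0 0 0 0; 0.06 0 0 0 0 0 0; 0.06 0 0 0 0 0 0' ; python3 -m inch '0.06 0 0 -0.01 0 0 0; 0.06 0 0 -0.03 0 0 0; 0.06 0 0 -0.05 0 0 0; 0.06 0 0 -0.08 0 0 0; 0.06 0 0 -0.11 0 0 0; 0.06 0 -0.03 -0.13 0 0 0; 0.06 -0.03 -0.06 -0.13 0 0 0; 0.06 -0.07 -0.09 -0.13 0 0 0; 0.06 -0.11 -0.12 -0.13 0 0 0; 0.06 -0.15 -0.15 -0.13 0 0 0; 0.06 -0.19 -0.18 -0.13 0 0 0; 0.06 -0.23 -0.2 -0.13 0 0 0'
python3 -m inch '0.06 -0.04 0 0 0 0 0; 0.06 -0.07 0 0 0 0 0; 0.06 -0.08 0 0 0 0 0; 0.06 -0.08 0 0 0 0 0; 0.06 -0.08 0 0 0 0 0' >/dev/null
python3 - <<'E'
from h import *
S=ctrl.get_image("side");T=ctrl.get_image("top");print(ctrl.observe()["t"],ctrl.observe()["force"])
cv2.imwrite("pics/fin.png",np.hstack([cv2.resize(d["img"][a:a+90,250:350,::-1],None,fx=4,fy=4,interpolation=cv2.INTER_CUBIC) for d,a in((S,170),(T,135))]))
for a in (-15.8,):
  X=np.array([[.6067+.065*np.cos(np.radians(a)),.0709+.065*np.sin(np.radians(a)),.276]])
  for d in(S,T):print(cv2.projectPoints(X,cv2.Rodrigues(np.array(d["R"]))[0],np.array(d["t"]),np.array(d["K"]),np.array(d["D"]))[0].ravel())
E
```

```text
t: 26.53
tcp_pos: [0.6686, 0.053, 0.2305]
tool_rot: [[-0.01, 1.0, -0.0], [1.0, 0.01, -0.0], [-0.0, -0.0, -1.0]]
force: [-0.6, 0.8, 0.6]
grip_width: 0.0599
grasp_force: 0.0
t: 27.53
tcp_pos: [0.4878, -0.1485, 0.3614]
tool_rot: [[-0.01, 1.0, 0.001], [1.0, 0.01, 0.001], [0.001, 0.001, -1.0]]
force: [0.6, -0.9, 0.5]
grip_width: 0.0602
grasp_force: 0.0
28.05 [ 0.12708286  0.73780965 -0.37018446]
[267.71812974 172.50302575]
[301.30094932 137.94032602]
```

View pics/fin.png

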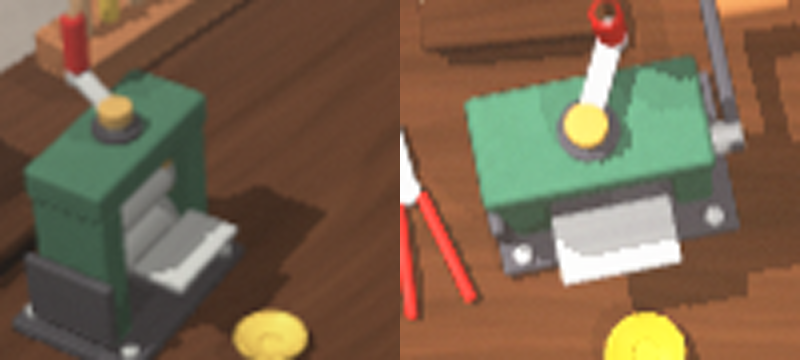

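The top crop shows the handle top at about (301.5,138.5), against (301.3,137.9) predicted. It is released at the intended angle, the pliers and dish are undisturbed, and the gripper is clear. Handing in.

```bash
python3 -c "
from workcell import ctrl
print(ctrl.sign_off())"
```

```text
the job is handed in; nothing more can be done
None
```

I wound the crank clockwise to a touch at about 8 N, opened it two full turns anticlockwise (within about half a degree by my measurement), released it and handed the job in at about 28 s; the pliers and dish near the mill look unmoved in the last pictures.

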